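# Press a wooden strip down and slide it under the leaf spring of a jig

## Task

Load the wooden strip into the jig: with the fingertips on top of the strip, press it well down against its sprung bed, below the metal bridge, and keep it pressed down while you slide it along the channel under the bridge and the leaf spring, until its end is fully home against the wooden stop; then let go, so that the bed holds it up against the bridge. Do not lift the strip out of the channel, and leave the things round the jig where they are.

Things in the scene. Friction and masses are not known exactly. Their poses are not given: they have to be found in the camera images.
- jig: Fixed jig 320 x 100 x 66 mm, turned up to 30 degrees: plywood base 12 mm thick, two wooden fences along it (tops at z = 0.043, channel 45 mm wide), bridge, leaf spring, end stop. Origin on the bench under the channel's centre line; z up; x along the channel, the way the strip must slide (to the robot's left), from the open end x = -0.157. Its faces are slick (friction about 0.15).
- strip: Loose wooden strip, 160 long, 42 wide, 20 mm thick, 0.06 to 0.13 kg, in the channel on the sprung bed, leading end 15 to 45 mm short of the bridge. Origin: centre of its underside, 36 mm above the bench at first (so its top is 6 mm too high for the bridge); y along it toward the stop. Home: origin at x = 0.062 in the jig's frame. Fingertips grip its wood well (friction 0.5 or more).
- strip_nose (a point): Middle of the top edge of the strip's leading end (80 mm ahead of its centre, on its top face).
- bridge_edge (a point): Middle of the lower front edge of the aluminium bridge across the channel, at x = 0.070, z = 0.050 in the jig's frame; the strip's top must be lower than this to pass. The bridge is 18 mm long along x, its top at z = 0.062, screw heads to 0.065. Fingers that press 30 to 40 mm behind the strip's centre stay clear of it all the way.
- leaf_tip (a point): Tip of the steel leaf spring, 30 mm wide and 42 mm long, which is hinged at the bridge's far lower edge and slopes down and away from it to x = 0.13, z = 0.043 in the jig's frame. The strip's end slides under it and lifts it; it bears on the strip with about 2 to 3 N.
- stop_face (a point): Point on the face of the dark wooden end stop, at x = 0.142, z = 0.050 in the jig's frame (stop's top at z = 0.056): the strip's leading end must come up against this face.
- jig_bed (a joint): How far the sprung bed under the strip is pressed down, m: 0 up, 0.014 lowest. It stays level wherever pressed. It resists with about 8 N at first and 0.6 N more per mm. The strip clears the bridge beyond 0.006; 0.010 to 0.013 (14 to 16 N) slides safely, too light a press slips. Once the strip is home and let go, the bed rises to about 0.006 and holds the strip up against the bridge.
- sanding_block: Loose sanding block, 65 x 112 x 28 mm, on the bench beside the jig; not part of the job. Origin at the centre of its underside.
- short_offcut: Loose short piece of wood, 45 x 90 x 18 mm, on the bench beside the jig; not part of the job. Origin at the centre of its underside.
- tape_measure: Loose tape measure, 36 x 79 x 66 mm, on the bench beside the jig; not part of the job. Origin at the centre of its underside.

How it is judged:
On the way, in this order (a step that is already met when the one before it is completed fails the run):
1. the strip is pressed down with the fingers, at least 7 mm, while its end is still before the bridge (value of joint jig_bed above 0.007 m and contact force between the fingers and strip above 3 N and x of strip_nose in the frame of jig below 0.07 m), for 0.1 s.
2. its end is under the leaf spring, the strip still pressed down at least 7 mm (value of joint jig_bed above 0.007 m and contact force between the fingers and strip above 3 N and x of strip_nose in the frame of jig above 0.095 m), for 0.05 s.
3. its end is past the leaf spring, the strip still pressed down at least 7 mm (value of joint jig_bed above 0.007 m and contact force between the fingers and strip above 3 N and x of strip_nose in the frame of jig above 0.13 m), for 0.05 s.
At the end, for the whole second after the job is handed in: The strip lies level in the channel, let go and at rest, its leading end within 4 mm of the stop face, under the bridge and the leaf spring (underside 20 to 33 mm above the bench, bed pressed down more than 4 mm by it); the three things beside the jig within 20 mm of where they were (x of strip in the frame of jig above 0.058 m and z of strip in the frame of jig between 0.02 and 0.033 m and value of joint jig_bed above 0.004 m and angle between strip's own z axis and vertical below 0.05 rad and linear speed of strip below 0.01 m/s and distance of each of sanding_block, short_offcut, tape_measure from where it was at the start of the episode below 0.02 m); the robot touches nothing.
It fails at once if the strip is lifted off its bed (underside more than 8 mm above its starting height) (height (world z) of strip above 0.044 m).
It fails at once if a thing beside the jig is pushed away by more than 30 mm (distance of any of sanding_block, short_offcut, tape_measure from where it was at the start of the episode above 0.03 m).
It also fails if it takes over 38 s, if anything falls off the work surface, if the arm or the gripper's body presses on something with over 40 N, if the wrist force passes 120 N, or if a joint passes its speed limit or range.

## Robot

A 6-joint arm with a two-finger parallel gripper is mounted at the origin on a cart in front of the work surface, level with it; the furniture and walls round the work are solid. World frame = base frame: x ahead of the robot, y to its left, z up, the work surface at z = 0. Lengths are in m, angles in rad, forces in N, time in s.
With the tool pointing down it reaches from about 0.35 to 0.775 m from the base axis. Payload 7.3 kg.
Tool frame: the origin (TCP) lies on the centre line of the jaws, within the pads' length; the fingertips stand 17 mm ahead of it and the grasp point (between the pads) lies 2 mm behind it; z points along the fingers, x is the direction in which the jaws open and shut, and the axes are right-handed (so a half turn about z gives the same grasp; the last joint's range is limited). The gripper opens to 92 mm and grips with 3 to 60 N. Pads are 19 mm wide; open, the fingers measure 130 mm over their backs; the gripper's body (75 mm by 190 mm) begins 47 mm behind the grasp point.
Start: joints at [-1.332, 0.342, 1.524, -0, 1.275, -0.146], TCP at [0.197, -0.487, 0.244] pointing down, gripper open.
Joint ranges: [-2.53, 2.53], [-0.77, 2.02], [0.04, 2.7], [-1, 4.14], [0.28, 2.66], [-3.11, 3.11]. Speed limits (rad/s): [2.57, 2.57, 3.14, 3.14, 3.14, 3.14].

## Interface

Orientations are given as a unit quaternion [x, y, z, w].
In Python, from rig import arm gives the robot as it stands. The module is installed in compiled form; this text tells all that it offers.
- The arm moves only by the tool drive_tool, never from a script. Its argument "commands" is one flat list of numbers, 4 for each row, row after row: the shift along the tool's x, y, z in m, then the turn about the tool's z in rad. In form: [x, y, z, turn, x, y, z, turn, ...]. A call has 1 to 8 rows; each row is the pose to reach, as a shift and turn from the pose commanded when the call began, along the tool's axes at that moment; what a row does not reach only later rows make up. A row lasts 1/10 s, in which the tool goes at most 50 mm and 8.59 degrees, less where a joint would pass 70% of its speed; a pose out of reach is approached as far as the arm can. A call with a gripper value outside its range is refused whole. "grip" is the opening, from 0 (shut) to 1 (fully open), set as the call begins (left out, the last holds). The fingers move at their own pace and stop on an object; "squeeze" is the grip in N (left out, the last holds). Time passes only in rows, so rows that repeat a pose let the fingers close. It gives the time, the measured TCP pose, the force and the opening at its end, in the units of the state.
- arm.sense(): the state, without advancing time (a new reading comes with each control period).
- arm.camera(name): name is "scene" or "top"; returns (picture, depth): 400x640x3 uint8, blue, green, red; 400x640 float32, m along the optical axis (not along the pixel's ray), 0 where there is no reading.
- arm.camera_params(name): a dict with "vertical_fov" (degrees; the focal length in pixels is half the picture's height over the tangent of half this angle, whatever the lens; pixels are square), "cx", "cy" (the principal point, pixels), "distortion" ([k1, k2, p1, p2, k3] as OpenCV has them; the pictures are not rectified), "R" (3x3) and "t" (3): a world point X has camera coordinates R X + t. Camera axes: x right, y down, z forward; pixel columns grow to the right and rows downward; lengths in m; the calibration is good to about 2 mm. A picture is of the moment at which its call begins. camera_params takes no time and is no camera call.
- arm.sign_off(): hands the job in, once; it reports no verdict.
Trained networks look in the newest picture that a camera, given by its name, has taken for a name from the list of things; names that differ only in an ending like _2 or _b are one class to them, and where a whole thing is asked for, a point or a joint stands for the part that bears it (a point fixed in the world has none). Each returns a list of dicts, best first, with "confidence" (0 to 1); they miss things now and then, are a little off and sometimes report something else, mostly with a low value. They report only what shows in the picture. A call takes as long as a camera call.
- arm.masks_of(camera, query): "pixels" (400x640 bool, what is visible of it) and "bbox" ([centre column, centre row, width, height] in pixels, round what is visible of it).
- arm.tip_of(camera, query): "uv" ([column, row] in pixels: a listed point, or the origin of a listed thing).
The state is a dict: "time": time; "qpos": joint angles; "qvel": joint speeds; "joint_torque": joint torques, N m; "position": TCP position; "orientation": TCP orientation; "force": force on the tool from outside, world axes, zero at the start; "torque": the same for the moment, N m; "opening": finger opening in m.
Only numpy, scipy, OpenCV 4.12 (cv2) and the standard library are available. Lean on these libraries where they do the work, as an engineer would, in place of code of your own. Each camera call takes 0.05 s, during which the arm holds its last target.

## Working session

There is one attempt and no reset: what is moved stays moved. The work goes in short steps, Python scripts to look and compute and a tool call to move; the robot and the scene stay as the last step left them, time stands still between calls to the robot, and variables do not carry over. Pictures are saved under pics/ and viewed, and the job is handed in when it is done.

Besides the shell and the picture viewer there is one more tool, called after "Emit:" by a JSON object that holds its "op" and its "data". drive_tool: Moves the arm, as the interface text tells. Its arguments: {"type":"object","properties":{"commands":{"type":"array","items":{"type":"number"}},"grip":{"type":"number"},"squeeze":{"type":"number"}},"required":["commands"]}

```bash
mkdir -p pics; cat > h.py <<'E'
import numpy as np, cv2
from rig import arm
def K(n):
    p=arm.camera_params(n); f=200/np.tan(np.radians(p['vertical_fov'])/2)
    return np.array([[f,0,p['cx']],[0,f,p['cy']],[0,0,1]]),np.array(p['distortion']),np.array(p['R']),np.array(p['t'])
def back(n,uv,z=None,depth=None):
    k,d,R,t=K(n); u=cv2.undistortPoints(np.array(uv,float).reshape(-1,1,2),k,d).reshape(-1,2)
    r=np.c_[u,np.ones(len(u))]
    if depth is not None: return (r*np.array(depth).reshape(-1,1)-t)@R
    w=r@R; c=-R.T@t; return c+w*((z-c[2])/w[:,2])[:,None]
def proj(n,P):
    k,d,R,t=K(n); return cv2.projectPoints(np.array(P,float).reshape(-1,1,3),cv2.Rodrigues(R)[0],t,k,d)[0].reshape(-1,2)
E
python3 - <<'E'
from h import *
s=arm.sense(); print({k:np.round(v,3).tolist() for k,v in s.items()})
for n in('top','scene'):
    im,dp=arm.camera(n); cv2.imwrite(f'pics/{n}0.png',im); np.save(n+'_d.npy',dp)
    for q,z in(('strip',.036),('strip_nose',.056),('bridge_edge',.05),('leaf_tip',.043),('stop_face',.05),('jig',0),('sanding_block',0),('short_offcut',0),('tape_measure',0)):
        for r in arm.tip_of(n,q)[:2]: print(n,q,round(r['confidence'],2),np.round(r['uv'],1),back(n,r['uv'],z).round(4))
E
```

```text
{'time': 0.0, 'qpos': [-1.332, 0.343, 1.525, 0.0, 1.275, -0.146], 'qvel': [0.001, 0.002, 0.002, 0.0, 0.001, -0.0], 'joint_torque': [-0.0, -43.125, -24.421, 0.072, 0.056, -0.0], 'position': [0.197, -0.486, 0.243], 'orientation': [0.829, -0.559, -0.001, -0.001], 'force': [0.326, 0.036, 0.208], 'torque': [0.028, 0.012, -0.054], 'opening': 0.092}
top strip 0.62 [367.2 210.3] [[ 0.5826 -0.0323  0.036 ]]
top strip 0.47 [313.4 290.3] [[0.4262 0.0767 0.036 ]]
top strip_nose 0.82 [328.3 218.6] [[0.5636 0.0462 0.056 ]]
top bridge_edge 0.93 [313.6 231.3] [[0.5398 0.0751 0.05  ]]
top stop_face 0.6 [276.9 242.3] [[0.519  0.1466 0.05  ]]
top stop_face 0.57 [313.9 293.7] [[0.4197 0.0757 0.05  ]]
top jig 0.88 [340.8 222.4] [[0.5642 0.019  0.    ]]
top sanding_block 0.63 [355.7 153. ] [[ 0.7129 -0.0159  0.    ]]
top short_offcut 0.96 [287.8 176.6] [[0.6628 0.1284 0.    ]]
top tape_measure 0.67 [315.8 293.1] [[0.4207 0.0722 0.    ]]
scene strip 0.67 [355.3 171.4] [[ 0.5879 -0.0328  0.036 ]]
scene strip_nose 0.67 [354.6 188.6] [[0.5526 0.0363 0.056 ]]
scene bridge_edge 0.63 [344.  205.5] [[0.5496 0.0847 0.05  ]]
scene leaf_tip 0.6 [341.  230.5] [[0.5244 0.1396 0.043 ]]
scene stop_face 0.78 [336.9 230.7] [[0.5277 0.1494 0.05  ]]
scene jig 0.6 [350.5 198.1] [[0.5727 0.0136 0.    ]]
scene jig 0.48 [336.4 231.3] [[0.5498 0.1128 0.    ]]
scene sanding_block 0.57 [303.9 170. ] [[ 0.7125 -0.0123  0.    ]]
scene short_offcut 0.98 [282.2 219. ] [[0.6637 0.1425 0.    ]]
scene short_offcut 0.42 [351.1 200.5] [[0.5679 0.0195 0.    ]]
scene tape_measure 0.62 [401.8 242.3] [[0.4242 0.0705 0.    ]]
```

```bash
python3 - <<'E'
import cv2
a=cv2.imread('pics/top0.png');cv2.imwrite('pics/top0c.png',cv2.resize(a[120:340,220:480],None,fx=3,fy=2.7)[:600])
a=cv2.imread('pics/scene0.png');cv2.imwrite('pics/scene0c.png',cv2.resize(a[100:300,220:480],None,fx=3,fy=3))
E
```

```text
(no output)
```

View pics/top0c.png

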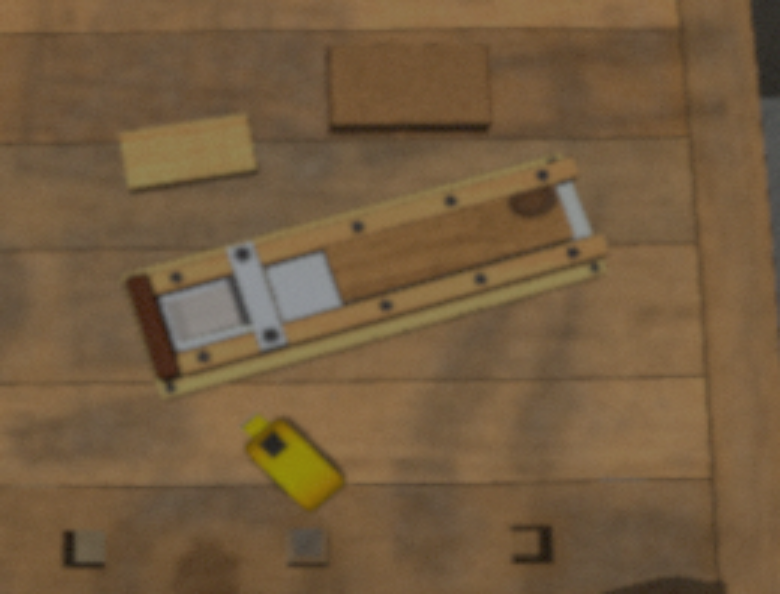

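View pics/scene0c.png

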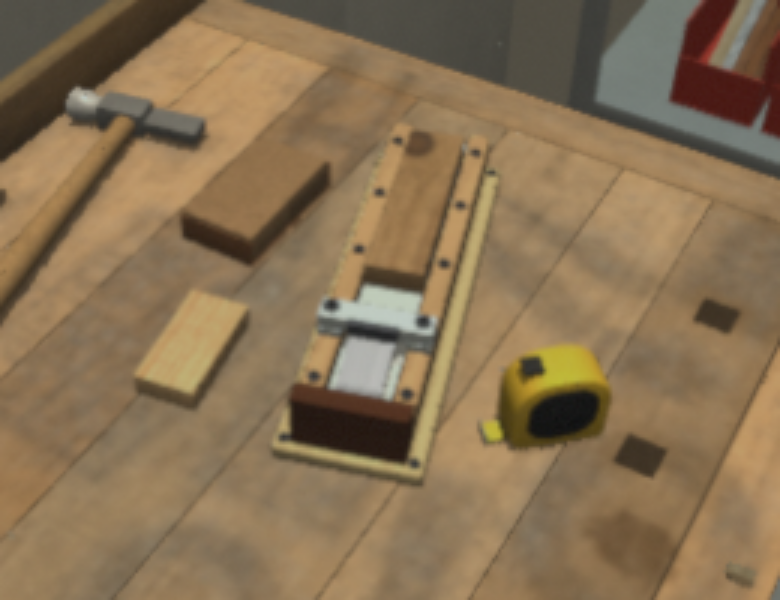

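The pictures show the jig running diagonally: in the top crop the strip's nose is at about (335,280), the bridge at (257,297) and the stop at (152,327). The fence screws are clear in that crop, so I'll use them for the axis.

```bash
python3 - <<'E'
from h import *
f=lambda p:np.array(p,float)/[3,2.7]+[220,120]
U=back('top',f([(543,174),(450,200),(358,227),(176,277)]),.043);L=back('top',f([(573,252),(480,278),(386,305),(204,356)]),.043)
print(U.round(4),L.round(4))
C=(U+L)[:,:2]/2; d=U[3]-U[0]+L[3]-L[0]; d=d[:2]/np.linalg.norm(d[:2]); n=np.array([-d[1],d[0]])
c0=C.mean(0); print('dir',d,'ang',np.degrees(np.arctan2(d[1],d[0])),'offs',(C-c0)@n)
P=lambda uv,z:back('top',f([uv]),z)[0,:2]
be=(P((247,297),.062)+0)  # rough
for nm,uv,z in(('bridge top front',(278,297),.062),('bridge top back',(240,297),.062),('stop top face',(162,325),.056),('stop top outer',(140,330),.056),('nose',(335,281),.056),('tail',(563,212),.056),('bridge top back',(240,297),.062),('fence end U',(577,165),.043),('fence end L',(606,243),.043)):
    p=P(uv,z);print(nm,p.round(4),'s',round((p-c0)@d,4),'n',round((p-c0)@n,4))
for q,z,xj in(('bridge_edge',.05,.07),('stop_face',.05,.142),('jig',0,0),('strip_nose',.056,None),('strip',.036,None)):
  for cam in('top','scene'):
    for r in arm.tip_of(cam,q)[:1]:
        p=back(cam,r['uv'],z)[0,:2]; print(cam,q,p.round(4),'s0',None if xj is None else round((p-c0)@d-xj,4),round((p-c0)@d,4),'n',round((p-c0)@n,4))
print('c0',c0)
dp=np.load('top_d.npy')
for uv in((400,255),(450,230),(257,297)):
    u=f(uv); w=dp[int(u[1])-1:int(u[1])+2,int(u[0])-1:int(u[0])+2]; print(uv,back('top',[u],depth=[np.median(w)]).round(4))
m=arm.masks_of('top','strip')
for r in m[:2]:
    print(r['confidence'],r['bbox'],r['pixels'].sum())
    ys,xs=np.nonzero(r['pixels']); print([ (x,back('top',[x],.056)[0].round(4)) for x in cv2.boxPoints(cv2.minAreaRect(np.c_[xs,ys].astype(np.float32)))])
E
```

```text
[[ 0.6333 -0.1014  0.043 ]
 [ 0.6142 -0.0382  0.043 ]
 [ 0.5946  0.0235  0.043 ]
 [ 0.5588  0.1438  0.043 ]] [[ 0.5743 -0.1187  0.043 ]
 [ 0.5557 -0.0561  0.043 ]
 [ 0.5367  0.0063  0.043 ]
 [ 0.5009  0.1254  0.043 ]]
dir [-0.28935278  0.95722253] ang 106.81921205335344 offs [-4.43038199e-05 -2.40207676e-04  3.28815315e-04 -4.43038199e-05]
bridge top front [0.5408 0.0768] s 0.0841 n 0.0062
bridge top back [0.5411 0.1011] s 0.1073 n -0.0011
stop top face [0.5222 0.1517] s 0.1612 n 0.0023
stop top outer [0.5187 0.1659] s 0.1758 n 0.0015
nose [0.5528 0.0398] s 0.0452 n 0.0054
tail [ 0.6017 -0.1108] s -0.1131 n 0.0021
bridge top back [0.5411 0.1011] s 0.1073 n -0.0011
fence end U [ 0.64   -0.1247] s -0.1375 n -0.0304
fence end L [ 0.5807 -0.1412] s -0.1361 n 0.0311
top bridge_edge [0.5398 0.0751] s0 0.0127 0.0827 n 0.0076
scene bridge_edge [0.5496 0.0847] s0 0.0191 0.0891 n -0.0045
top stop_face [0.519  0.1466] s0 0.0152 0.1572 n 0.0068
scene stop_face [0.5277 0.1494] s0 0.0154 0.1574 n -0.0023
top jig [0.5642 0.019 ] s0 0.022 0.022 n 0.0005
scene jig [0.5727 0.0136] s0 0.0144 0.0144 n -
[... 408 characters left out ...]

[(array([326.334  , 211.62099], dtype=float32), array([0.5774, 0.0498, 0.056 ])), (array([404.22147, 186.83864], dtype=float32), array([ 0.6254, -0.1051,  0.056 ])), (array([411.1689 , 208.67354], dtype=float32), array([ 0.5813, -0.1168,  0.056 ])), (array([333.28146, 233.45589], dtype=float32), array([0.5344, 0.037 , 0.056 ]))]
0.15 [340.5, 223.1, 157.7, 88.5] 5477
[(array([259.34457, 222.16484], dtype=float32), array([0.558 , 0.1805, 0.056 ])), (array([410.65945, 174.7834 ], dtype=float32), array([ 0.6498, -0.1192,  0.056 ])), (array([425.27805, 221.46849], dtype=float32), array([ 0.5556, -0.1435,  0.056 ])), (array([273.96317, 268.8499 ], dtype=float32), array([0.4674, 0.1516, 0.056 ]))]
```

Emit:
{"op": "drive_tool", "data": {"commands": [-0.02, -0.04, 0, 0.04, -0.04, -0.085, 0, 0.091, -0.06, -0.13, 0, 0.091, -0.08, -0.173, 0, 0.091, -0.1, -0.217, 0, 0.091, -0.12, -0.26, 0, 0.091, -0.14, -0.303, 0, 0.091, -0.16, -0.347, 0, 0.091], "grip": 0, "squeeze": 20}}

```text
time: 2.35
position: [0.4597, -0.2065, 0.2439]
orientation: [0.803, -0.596, 0.0, 0.0]
force: [0.0, -0.7, -0.0]
opening: 0.0321
```

```bash
cat > st.py <<'E'
from h import *
from scipy.spatial.transform import Rotation as Ro
d=np.array([-.2894,.9572]);n=np.array([-d[1],d[0]]);c0=np.array([.57105,-.0019])
def st(tgt=None):
    s=arm.sense();R=Ro.from_quat(s['orientation']).as_matrix();p=s['position']
    print('t',s['time'],'p',np.round(p,4),'F',np.round(s['force'],2),'op',round(s['opening'],4),'yawerr',round(np.degrees(np.arctan2(-R[0,0]*d[1]+R[1,0]*d[0],-R[:2,0]@d)),2),'zax',R[:,2].round(4))
    print('jig x',round((p[:2]-c0)@d-.0175,4),'n',round((p[:2]-c0)@n,4))
    if tgt is not None: print('shift',(R.T@(np.array(tgt)-p)).round(4))
    return s
if __name__=='__main__':
    import sys; st([float(a) for a in sys.argv[1:]] or None)
E
python3 st.py .591 -.068 .12
```

```text
t 2.35 p [ 0.4597 -0.2065  0.2439] F [ 0.01 -0.69 -0.05] op 0.0321 yawerr -0.01 zax [ 4.e-04 -5.e-04 -1.e+00]
jig x -0.1811 n 0.1658
shift [-0.0946 -0.1657  0.1239]
```

Emit:
{"op": "drive_tool", "data": {"commands": [-0.022, -0.038, 0, 0, -0.045, -0.08, 0, 0, -0.067, -0.118, 0, 0, -0.085, -0.15, 0.02, 0, -0.095, -0.166, 0.05, 0, -0.095, -0.166, 0.09, 0, -0.095, -0.166, 0.12, 0, -0.095, -0.166, 0.12, 0]}}

```text
time: 3.15
position: [0.5874, -0.0682, 0.1193]
orientation: [0.803, -0.596, -0.004, 0.002]
force: [-0.0, 1.1, -1.2]
opening: 0.0003
```

```bash
python3 st.py .591 -.068 .0615; python3 - <<'E'
from h import *
for n in('top','scene'):
    im,_=arm.camera(n); cv2.imwrite(f'pics/{n}1.png',cv2.resize(im[100:300,240:440],None,fx=3,fy=3))
E
```

```text
t 3.15 p [ 0.5874 -0.0682  0.1193] F [-0.01  1.11 -1.23] op 0.0003 yawerr -0.04 zax [-0.0089  0.0021 -1.    ]
jig x -0.0857 n 0.0035
shift [ 0.0012 -0.004   0.0578]
```

View pics/scene1.png

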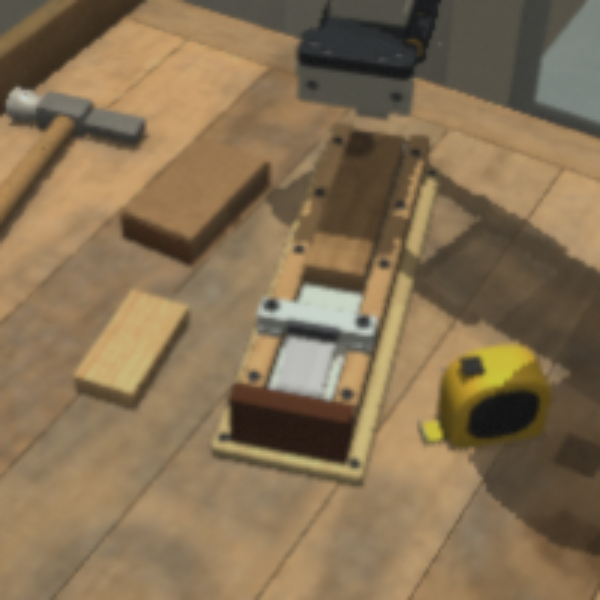

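View pics/top1.png

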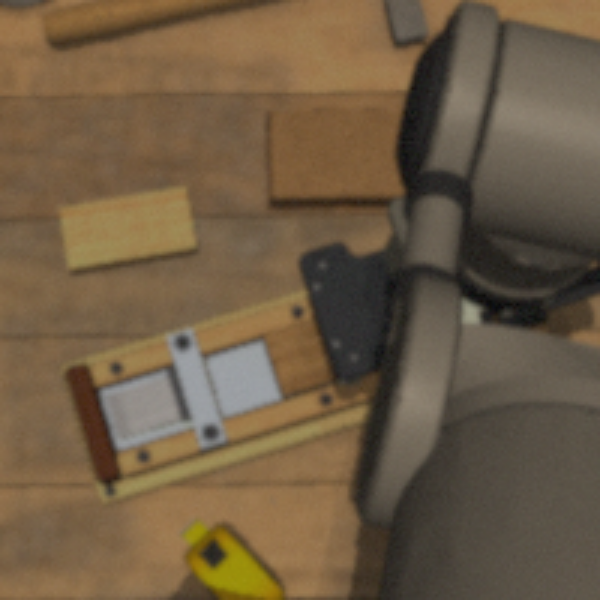

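Emit:
{"op": "drive_tool", "data": {"commands": [0, -0.001, 0, 0, 0, -0.001, 0, 0, 0, -0.001, 0, 0]}}

```text
time: 3.55
position: [0.5917, -0.0691, 0.1253]
orientation: [0.803, -0.596, 0.001, -0.0]
force: [-1.4, -0.1, -0.3]
opening: 0.0003
```

```bash
python3 st.py .591 -.068 .0615; python3 - <<'E'
from h import *
im,_=arm.camera('scene')
s=arm.sense(); p=s['position']
P=[p,p-[0,0,.017],[.591,-.068,.056],p+[0,0,.049]]
for q in proj('scene',P): 
    print(q.round(1)); 
    cv2.circle(im,tuple(int(v) for v in q.round()),1,(0,0,255),-1)
cv2.imwrite('pics/scene2.png',cv2.resize(im[80:230,280:430],None,fx=4,fy=4,interpolation=cv2.INTER_NEAREST))
E
```

```text
t 3.55 p [ 0.5917 -0.0691  0.1253] F [-1.43 -0.07 -0.34] op 0.0003 yawerr 0.0 zax [ 2.6e-03 -7.0e-04 -1.0e+00]
jig x -0.0878 n -0.0003
shift [-0.0013  0.0005  0.0638]
[363.7 129.6]
[363.3 136.1]
[362.1 155.3]
[365.  109.9]
```

View pics/scene2.png

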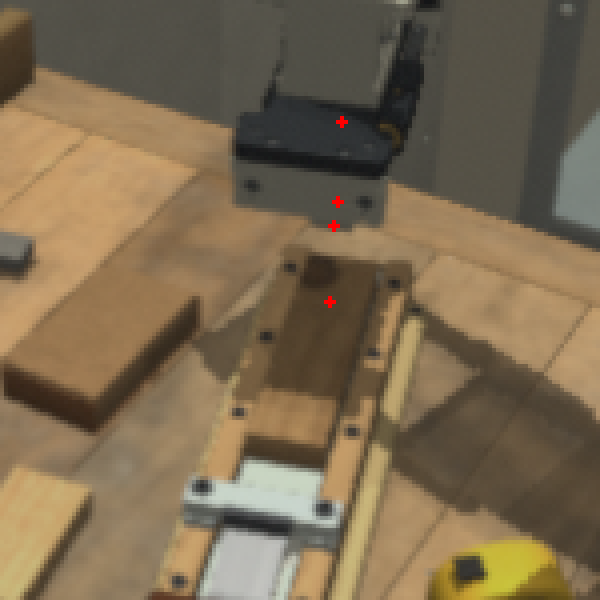

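Emit:
{"op": "drive_tool", "data": {"commands": [-0.001, 0, 0.015, 0, -0.001, 0, 0.03, 0, -0.001, 0, 0.04, 0, -0.001, 0, 0.046, 0, -0.001, 0, 0.046, 0, -0.001, 0, 0.046, 0]}}

```text
time: 4.2
position: [0.591, -0.0679, 0.0781]
orientation: [0.803, -0.596, 0.0, -0.0]
force: [0.8, -0.6, 0.1]
opening: 0.0004
```

```bash
python3 st.py .591 -.068 .0615
```

```text
t 4.2 p [ 0.591  -0.0679  0.0781] F [ 0.77 -0.63  0.13] op 0.0004 yawerr -0.01 zax [ 7.e-04 -3.e-04 -1.e+00]
jig x -0.0865 n -0.0
shift [0.0001 0.0001 0.0166]
```

Emit:
{"op": "drive_tool", "data": {"commands": [0, 0, 0.003, 0, 0, 0, 0.006, 0, 0, 0, 0.009, 0, 0, 0, 0.012, 0, 0, 0, 0.014, 0, 0, 0, 0.014, 0, 0, 0, 0.014, 0, 0, 0, 0.014, 0]}}

```text
time: 5.0
position: [0.5913, -0.0679, 0.0656]
orientation: [0.803, -0.596, 0.001, -0.0]
force: [-4.2, 0.9, 12.4]
opening: 0.0008
```

```bash
python3 st.py .591 -.068 .0615
```

```text
t 5.0 p [ 0.5913 -0.0679  0.0656] F [-4.22  0.93 12.4 ] op 0.0008 yawerr -0.02 zax [ 2.1e-03 -7.0e-04 -1.0e+00]
jig x -0.0866 n -0.0002
shift [-0.      0.0003  0.0041]
```

Emit:
{"op": "drive_tool", "data": {"commands": [0, 0, 0.002, 0, 0, 0, 0.004, 0, 0, 0, 0.0045, 0, 0, 0, 0.0045, 0]}}

```text
time: 5.4
position: [0.5913, -0.068, 0.0614]
orientation: [0.803, -0.596, 0.001, -0.0]
force: [-4.2, 1.0, 16.5]
opening: 0.0006
```

```bash
python3 st.py .591 -.068 .0615
```

```text
t 5.4 p [ 0.5913 -0.068   0.0614] F [-4.2   0.95 16.48] op 0.0006 yawerr -0.02 zax [ 2.3e-03 -7.0e-04 -1.0e+00]
jig x -0.0866 n -0.0003
shift [-0.0001  0.0003 -0.0001]
```

Emit:
{"op": "drive_tool", "data": {"commands": [-0.003, 0, 0, 0, -0.008, 0, 0, 0, -0.014, 0, 0, 0, -0.02, 0, 0, 0, -0.026, 0, 0, 0, -0.031, 0, 0, 0, -0.035, 0, 0, 0, -0.035, 0, 0, 0]}}

```text
time: 6.2
position: [0.5829, -0.0356, 0.0622]
orientation: [0.803, -0.596, 0.004, -0.001]
force: [-0.7, -4.1, 15.5]
opening: 0.0005
```

```bash
python3 st.py .591 -.068 .0615;  python3 - <<'E'
from h import *
im,_=arm.camera('scene'); cv2.imwrite('pics/scene3.png',cv2.resize(im[130:260,280:430],None,fx=4,fy=4))
for r in arm.tip_of('scene','strip_nose')[:1]: print(r, back('scene',r['uv'],.0445))
E
```

```text
t 6.2 p [ 0.5829 -0.0356  0.0622] F [-0.71 -4.14 15.53] op 0.0005 yawerr -0.04 zax [ 0.0068 -0.0031 -1.    ]
jig x -0.0532 n -0.0016
shift [0.0333 0.0016 0.0009]
{'uv': [347.6, 201.2], 'confidence': 0.59} [[0.55213053 0.06541651 0.0445    ]]
```

View pics/scene3.png

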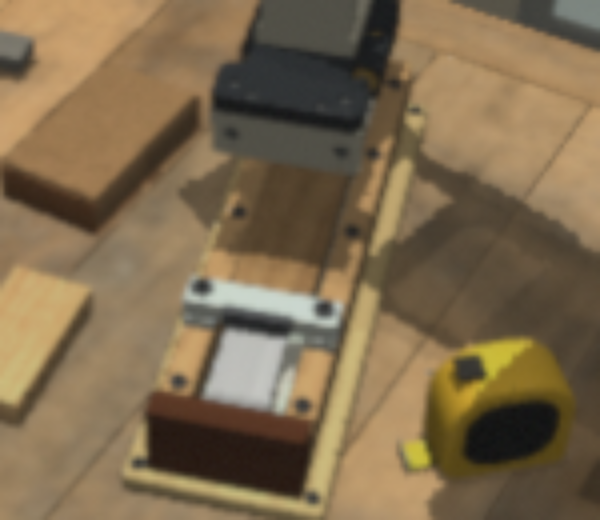

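The strip came along with the fingers, and in the picture its nose is now just short of the bridge at about (265,275). I'm going on.

Emit:
{"op": "drive_tool", "data": {"commands": [-0.003, 0, 0.001, 0, -0.008, 0.0005, 0.001, 0, -0.014, 0.001, 0.001, 0, -0.02, 0.001, 0.001, 0, -0.026, 0.001, 0.001, 0, -0.031, 0.001, 0.001, 0, -0.035, 0.001, 0.001, 0, -0.035, 0.001, 0.001, 0]}}

```text
time: 7.1
position: [0.5727, -0.002, 0.0615]
orientation: [0.803, -0.596, 0.004, -0.002]
force: [1.8, -2.5, 15.2]
opening: 0.0007
```

```bash
python3 st.py .591 -.068 .0615;  python3 - <<'E'
from h import *
im,_=arm.camera('scene'); cv2.imwrite('pics/scene4.png',cv2.resize(im[130:260,280:430],None,fx=4,fy=4))
E
```

```text
t 7.1 p [ 0.5727 -0.002   0.0615] F [ 1.8  -2.46 15.18] op 0.0007 yawerr -0.03 zax [ 0.0088 -0.0024 -1.    ]
jig x -0.0181 n -0.0015
shift [0.0684 0.0016 0.0003]
```

View pics/scene4.png

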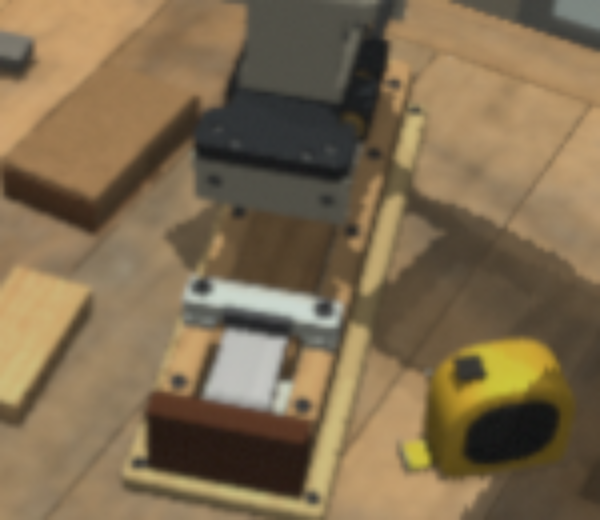

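The nose is past the bridge: wood shows beside the leaf at about (288,350). About 45 mm is left.

Emit:
{"op": "drive_tool", "data": {"commands": [-0.003, 0, 0, 0, -0.008, 0, 0, 0, -0.014, 0, 0, 0, -0.02, 0, 0, 0, -0.026, 0, 0, 0, -0.031, 0, 0, 0, -0.035, 0, 0, 0, -0.035, 0, 0, 0]}}

```text
time: 7.95
position: [0.5624, 0.0315, 0.0611]
orientation: [0.803, -0.596, 0.004, -0.002]
force: [1.6, -3.9, 13.2]
opening: 0.0004
```

```bash
python3 st.py .591 -.068 .0615;  python3 - <<'E'
from h import *
im,_=arm.camera('scene'); cv2.imwrite('pics/scene5.png',cv2.resize(im[130:260,280:430],None,fx=4,fy=4))
im,_=arm.camera('top'); cv2.imwrite('pics/top5.png',cv2.resize(im[180:290,240:390],None,fx=4,fy=4))
E
```

```text
t 7.95 p [0.5624 0.0315 0.0611] F [ 1.6  -3.87 13.16] op 0.0004 yawerr -0.03 zax [ 0.0083 -0.0021 -1.    ]
jig x 0.0169 n -0.0014
shift [0.1035 0.0015 0.    ]
```

View pics/scene5.png

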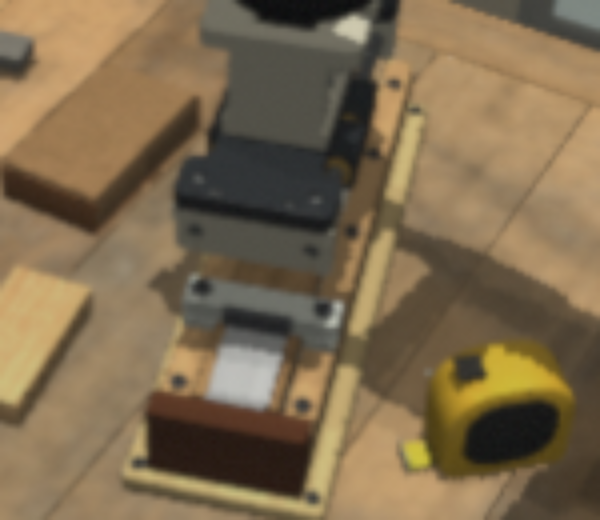

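View pics/top5.png

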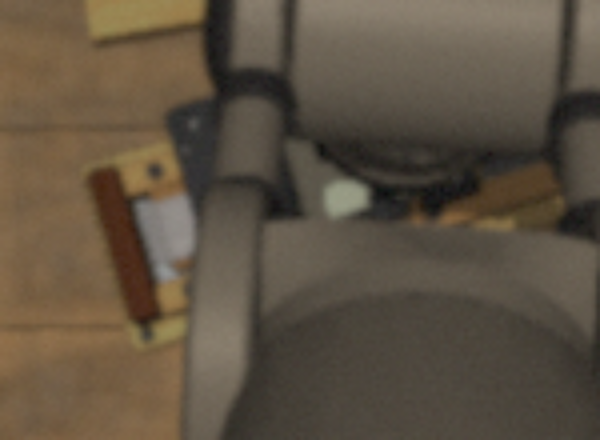

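Emit:
{"op": "drive_tool", "data": {"commands": [-0.002, 0, 0, 0, -0.004, 0, 0, 0, -0.006, 0, 0, 0, -0.008, 0, 0, 0, -0.008, 0, 0, 0]}}

```text
time: 8.55
position: [0.5602, 0.0388, 0.061]
orientation: [0.803, -0.596, 0.004, -0.002]
force: [1.3, -4.6, 13.3]
opening: 0.0007
```

```bash
python3 st.py .591 -.068 .0615
```

```text
t 8.55 p [0.5602 0.0388 0.061 ] F [ 1.3  -4.64 13.35] op 0.0007 yawerr -0.02 zax [ 0.0084 -0.0023 -1.    ]
jig x 0.0246 n -0.0014
shift [0.1111 0.0014 0.    ]
```

Emit:
{"op": "drive_tool", "data": {"commands": [-0.0015, 0, 0, 0, -0.003, 0, 0, 0, -0.003, 0, 0, 0]}}

```text
time: 8.85
position: [0.5593, 0.0416, 0.061]
orientation: [0.803, -0.596, 0.004, -0.002]
force: [2.3, -4.0, 13.9]
opening: 0.0001
```

```bash
python3 st.py .591 -.068 .0615; python3 - <<'E'
from h import *
im,_=arm.camera('scene'); cv2.imwrite('pics/scene6.png',cv2.resize(im[180:260,290:390],None,fx=6,fy=6))
im,_=arm.camera('top'); cv2.imwrite('pics/top6.png',cv2.resize(im[205:275,250:340],None,fx=7,fy=7))
E
```

```text
t 8.85 p [0.5593 0.0416 0.061 ] F [ 2.32 -3.97 13.91] op 0.0001 yawerr -0.03 zax [ 0.0083 -0.0023 -1.    ]
jig x 0.0275 n -0.0014
shift [0.1141 0.0014 0.    ]
```

View pics/top6.png

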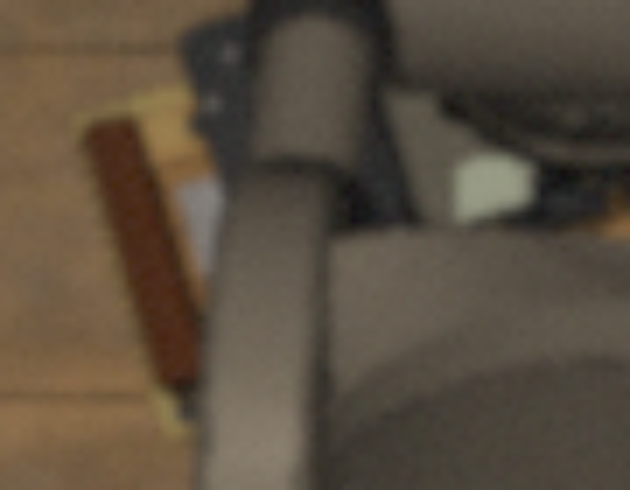

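View pics/scene6.png

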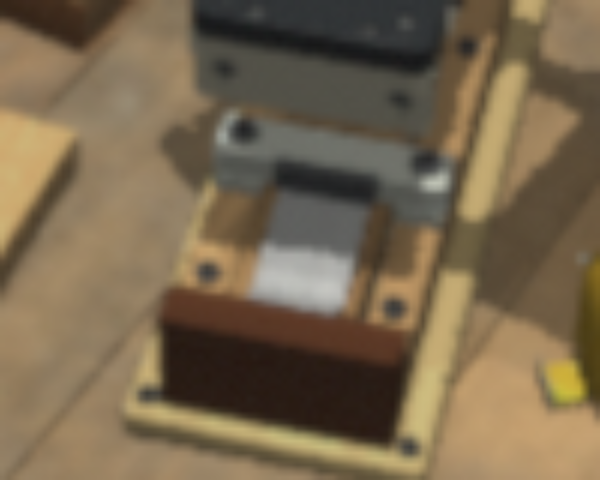

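The top picture shows wood past the leaf tip, close to the stop, around (190,170). The drag hasn't risen yet, so I'll creep on until it does.

Emit:
{"op": "drive_tool", "data": {"commands": [-0.001, 0, 0, 0, -0.002, 0, 0, 0, -0.003, 0, 0, 0, -0.003, 0, 0, 0]}}

```text
time: 9.35
position: [0.5587, 0.0438, 0.061]
orientation: [0.803, -0.596, 0.004, -0.001]
force: [2.4, -7.8, 13.3]
opening: 0.0006
```

```bash
python3 st.py
```

```text
t 9.35 p [0.5587 0.0438 0.061 ] F [ 2.42 -7.79 13.3 ] op 0.0006 yawerr -0.03 zax [ 0.0087 -0.0032 -1.    ]
jig x 0.0298 n -0.0014
```

Emit:
{"op": "drive_tool", "data": {"commands": [-0.001, 0, 0, 0, -0.002, 0, 0, 0, -0.002, 0, 0, 0]}}

```text
time: 9.65
position: [0.5581, 0.0457, 0.0611]
orientation: [0.803, -0.596, 0.004, -0.001]
force: [2.5, -8.2, 12.9]
opening: 0.0004
```

```bash
python3 st.py
```

```text
t 9.65 p [0.5581 0.0457 0.0611] F [ 2.48 -8.2  12.89] op 0.0004 yawerr -0.03 zax [ 0.0087 -0.0032 -1.    ]
jig x 0.0318 n -0.0014
```

The force stays at about 8 N while the fingers slide on, so the strip is at the stop. I'll lift straight up.

Emit:
{"op": "drive_tool", "data": {"commands": [0, 0, -0.004, 0, 0, 0, -0.008, 0, 0, 0, -0.015, 0, 0, 0, -0.03, 0, 0, 0, -0.06, 0, 0, 0, -0.1, 0, 0, 0, -0.14, 0, 0, 0, -0.14, 0]}}

```text
time: 10.45
position: [0.5571, 0.0479, 0.2038]
orientation: [0.803, -0.596, 0.004, -0.003]
force: [1.3, -0.4, -0.1]
opening: 0.0002
```

Emit:
{"op": "drive_tool", "data": {"commands": [0.04, 0.02, 0, 0, 0.08, 0.04, 0, 0, 0.12, 0.06, 0, 0, 0.16, 0.08, 0, 0, 0.19, 0.1, 0, 0, 0.19, 0.14, 0, 0, 0.19, 0.16, 0, 0, 0.19, 0.16, 0, 0]}}

```text
time: 11.25
position: [0.4542, -0.1807, 0.1976]
orientation: [0.802, -0.597, -0.001, 0.0]
force: [-0.1, -0.7, 0.5]
opening: 0.0007
```

```bash
python3 st.py; python3 - <<'E'
from h import *
im,_=arm.camera('scene'); cv2.imwrite('pics/scene7.png',cv2.resize(im[130:260,280:430],None,fx=4,fy=4))
im,_=arm.camera('top'); cv2.imwrite('pics/top7.png',cv2.resize(im[150:290,250:440],None,fx=4,fy=4))
for q,z in(('strip',.03),('strip_nose',.05),('sanding_block',0),('short_offcut',0),('tape_measure',0)):
  for n in('top','scene'):
    for r in arm.tip_of(n,q)[:1]: print(n,q,round(r['confidence'],2),back(n,r['uv'],z).round(4))
E
```

```text
t 11.25 p [ 0.4542 -0.1807  0.1976] F [-0.13 -0.67  0.49] op 0.0007 yawerr 0.12 zax [-0.0025  0.0012 -1.    ]
jig x -0.1549 n 0.1636
top strip 0.64 [[0.543 0.072 0.03 ]]
top strip_nose 0.88 [[0.5211 0.1544 0.05  ]]
scene strip_nose 0.65 [[0.5265 0.1407 0.05  ]]
top sanding_block 0.65 [[ 0.7093 -0.018   0.    ]]
scene sanding_block 0.94 [[ 0.7113 -0.0135  0.    ]]
top short_offcut 0.66 [[0.6601 0.1391 0.    ]]
scene short_offcut 0.71 [[0.6635 0.1366 0.    ]]
top tape_measure 0.97 [[0.4245 0.0721 0.    ]]
scene tape_measure 0.61 [[0.4288 0.0654 0.    ]]
```

View pics/top7.png

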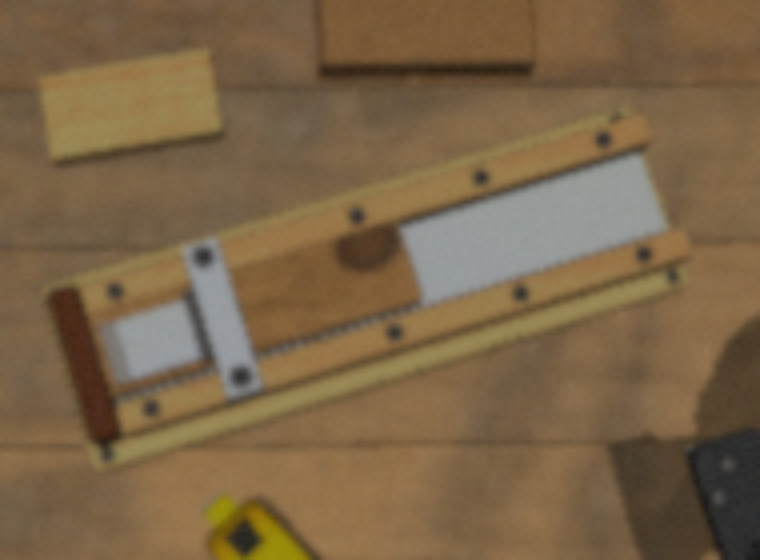

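View pics/scene7.png

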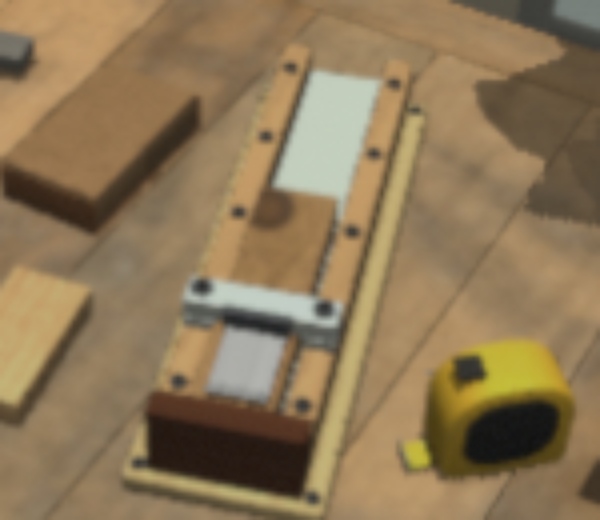

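```bash
python3 - <<'E'
from st import *
f=lambda p:np.array(p,float)/4+[250,150]
for nm,uv,z in(('tail',(412,265),.05),('bridge f',(240,310),.062),('bridge b',(206,320),.062),('stop face top',(93,362),.056),('stop face top2',(80,290),.056),('stop face3',(116,435),.056),('fence end U',(650,130),.043),('fence end L',(689,245),.043)):
    p=back('top',[f(uv)],z)[0,:2]; print(nm,round((p-c0)@d-.0175,4))
n_='top'; im,dp=arm.camera('top')
for nn in(-.017,0,.017):
  P=[np.r_[c0+d*(s+.0175)+n*(nn),.05] for s in np.arange(.118,.156,.002)]
  q=proj('top',P); print(nn,[(round(s,3),im[int(round(b)),int(round(a))].tolist()) for s,(a,b) in zip(np.arange(.118,.156,.002),q)])
m=dp[185:215,:]; 
for uv in((330,285),(360,260)):
    u=f(uv); print(back('top',[u],depth=[np.median(dp[int(u[1])-1:int(u[1])+2,int(u[0])-1:int(u[0])+2])]).round(4))
E
```

```text
tail -0.0173
bridge f 0.07
bridge b 0.0871
stop face top 0.1451
stop face top2 0.1412
stop face3 0.1446
fence end U -0.1544
fence end L -0.1533
-0.017 [(np.float64(0.118), [78, 106, 135]), (np.float64(0.12), [108, 125, 143]), (np.float64(0.122), [90, 113, 137]), (np.float64(0.124), [76, 104, 131]), (np.float64(0.126), [104, 121, 137]), (np.float64(0.128), [84, 107, 129]), (np.float64(0.13), [73, 102, 128]), (np.float64(0.132), [89, 104, 125]), (np.float64(0.134), [81, 105, 129]), (np.float64(0.136), [73, 100, 127]), (np.float64(0.138), [69, 101, 131]), (np.float64(0.14), [60, 92, 122]), (np.float64(0.142), [44, 75, 102]), (np.float64(0.144), [30, 47, 76]), (np.float64(0.146), [26, 41, 75]), (np.float64(0.148), [24, 42, 76]), (np.float64(0.15), [27, 44, 76]), (np.float64(0.152), [29, 44, 72]), (np.float64(0.154), [28, 43, 73]), (np.float64(0.156), [26, 45, 73])]
0 [(np.float64(0.118), [155, 154, 151]), (np.float64(0.12), [153, 155, 151]), (np.float64(0.122), [157, 156, 151]), (np.float64(0.124), [157, 158, 154]), (np.float64(0.126), [155, 155, 151]), (np.float64(0.128), [150, 152, 149
[... 571 characters left out ...]
0, 95, 120]), (np.float64(0.122), [52, 84, 110]), (np.float64(0.124), [58, 85, 113]), (np.float64(0.126), [62, 89, 113]), (np.float64(0.128), [54, 80, 107]), (np.float64(0.13), [55, 83, 111]), (np.float64(0.132), [58, 85, 112]), (np.float64(0.134), [60, 84, 110]), (np.float64(0.136), [60, 84, 111]), (np.float64(0.138), [54, 85, 113]), (np.float64(0.14), [51, 83, 112]), (np.float64(0.142), [38, 60, 85]), (np.float64(0.144), [23, 45, 71]), (np.float64(0.146), [29, 44, 75]), (np.float64(0.148), [28, 46, 78]), (np.float64(0.15), [29, 45, 79]), (np.float64(0.152), [29, 44, 74]), (np.float64(0.154), [26, 46, 76]), (np.float64(0.156), [30, 50, 77])]
[[0.5591 0.0379 0.0506]]
[[0.5712 0.0231 0.0512]]
```

```bash
python3 -c "
from rig import arm
print(arm.sense()['qvel'].round(3) if hasattr(arm.sense()['qvel'],'round') else arm.sense()['qvel']); print(arm.sign_off())"
```

```text
[-0.002 -0.002  0.002 -0.    -0.     0.   ]
the job is handed in; nothing more can be done
None
```

The strip is in the jig with its end against the stop, let go, and I have handed the job in at about 11.4 s. The sign-off gives no verdict.

I pressed it with closed fingertips about 36 mm behind its centre, to about 11.6 mm (16 N). Then I slid it about 113 mm under the bridge and the leaf spring. At the stop the drag rose from about 4.5 N to 8 N, and in a further 2 mm push the fingers slid on the wood. I then lifted straight up and moved the arm clear.

**Last checks**
- **Strip position:** its tail measured at x ≈ -0.017 in the jig's frame, so its nose is at about 0.143 (stop face at 0.142). The top picture shows wood right up to the stop, with no gap.
- **Strip height:** its top measured about 0.0506–0.0512 m, against 0.050 for the bridge's underside. Depth readings earlier ran about 1 mm high, so this fits the bed holding it against the bridge.
- **Things beside the jig:** the sanding block, short offcut and tape measure look unmoved in the pictures. Measured shifts were up to about 11 mm between looks, but the detector is about that uncertain; the two cameras disagreed by up to 14 mm on the same thing.

**Disagreements:** the two cameras' detections of the strip's nose at the end differed by about 15 mm. For its position I relied on the tail edge, the picture colours at the stop and the force.

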